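# Re-rack the reagents in reverse order

### The arm

A 6-joint arm with a two-finger parallel gripper is mounted at the origin on a cart in front of the work surface, level with it; the furniture and walls round the work are solid. World frame = base frame: x ahead of the robot, y to its left, z up, the work surface at z = 0. Lengths are in m, angles in degrees, forces in N, time in s.
With the tool pointing down it reaches from about 0.325 to 0.85 m from the base axis. Payload 4.4 kg.
Tool frame: the origin (TCP) lies between the finger pads; the fingertips stand 17 mm ahead of it and the grasp point (between the pads) lies 2 mm behind it (arm.finger_overhang is the distance from the TCP to the fingertips, in m); z points along the fingers, y is the line along which they close (so a half turn about z gives the same grasp; the last joint's range is limited). The gripper opens to 94 mm and grips with 3 to 60 N. Pads are 16 mm wide; open, the fingers measure 119 mm over their backs; the gripper's body (75 mm by 177 mm) begins 78 mm behind the grasp point.
Start: joints at [-78.467, 11.837, 88.321, -0, 79.842, -8.623], TCP at [0.198, -0.54, 0.222] pointing down, gripper open.
Joint ranges: [-156.59, 156.59], [-49.26, 127.26], [12.9, 141.05], [-63.56, 243.56], [4.71, 150.69], [-161.64, 161.64]. Speed limits (degrees/s): [159.86, 159.86, 180, 180, 180, 180].

### API

Orientations are given as [roll, pitch, yaw] about the fixed x, y, z axes, in that order (R = Rz(yaw) Ry(pitch) Rx(roll)).
In Python, from plant import monitor, viewer, workorder, arm gives the robot as it stands.
- The arm moves only by the tool apply_moves, never from a script. Its argument "rows" is a list of rows, each a list of 7 numbers: the turn, a rotation vector about the tool's x, y, z in rad, then the shift along the tool's x, y, z in cm, then the finger opening in cm, from 0 to 9.4. A call has 1 to 10 rows; each row shifts and turns the commanded pose from where the row before left it, along the tool's axes as they then stand; what a row does not reach is not made up. A row lasts 1/12 s, in which the tool goes at most 41.7 mm and 7.16 degrees, less where a joint would pass 70% of its speed; a pose out of reach is approached as far as the arm can. A call with a gripper value outside its range is refused whole. The fingers move at their own pace and stop on an object; "force" is the grip in N (left out, the last holds). Time passes only in rows, so rows that do not move let the fingers close. It gives the time, the measured TCP pose, the force, the opening and the grip force at its end, in the units of the state.
- monitor.state(): the state, without advancing time (a new reading comes with each control period).
- viewer.camera(name): name is "scene" or "top" or "wrist"; returns (picture, depth): 384x512x3 uint8, red, green, blue; 384x512 float32, m along the optical axis (not along the pixel's ray), 0 where there is no reading.
- viewer.camera_params(name): a dict with "camera_matrix" (3x3 intrinsics, pixels), "world_from_camera" (4x4, takes a point from camera to world coordinates); the wrist camera has in their place "tool_from_camera" (4x4, takes a point from camera to tool coordinates, whose origin is the TCP and whose axes are the flange's). Camera axes: x right, y up, looking along -z (the intrinsics and any distortion apply to the point x, -y, -z); pixel columns grow to the right and rows downward; lengths in m; the calibration is good to about 2 mm. A picture is of the moment at which its call begins: read the wrist's pose just before it. camera_params takes no time and is no camera call.
- workorder.close_job(): hands the job in; it is judged then, once.
The state is a dict: "t": time; "joint_positions": joint angles; "joint_vel": joint speeds; "joint_efforts": joint torques, N m; "tool_pos": TCP position; "tcp_rot": TCP orientation; "force": force on the tool from outside, world axes, zero at the start; "wrist_torque": the same for the moment, N m; "gripper_width": finger opening in m; "grip_force": force on a finger pad.
Only numpy, scipy, OpenCV 4.12 (cv2) and the standard library are available. Lean on these libraries where they do the work, as an engineer would, in place of code of your own. Each camera call takes 0.05 s, during which the arm holds its last target. There are 200 camera calls.

### The job

The next pass uses these reagents backwards: move the four things from the rack with the grey mats into the empty rack, in reverse order, so that what stood at the handle end of the old rack ends at the plain end of the new one, and so on along the row. Stand each upright on the floor of its own compartment, never letting one tip over, and leave the mats where they are.

Things in the scene. Friction and masses are not known exactly. Their poses are not given: they have to be found in the camera images.
- old_rack: open white rack, 84 x 324 x 18 mm: a row of four compartments (76 mm square, 80 mm pitch, 4 mm walls, floor 4 mm above the worktop), low steel loop handle 35 mm out at one end. Origin: centre of underside; y along the row to the handle, z up. Compartment centres: x = 0, y = +0.12 (handle end), +0.04, -0.04, -0.12 m (plain end). Fixed. Holds the four things at the start, each on a round grey mat.
- new_rack: open white rack, 84 x 324 x 18 mm: a row of four compartments (76 mm square, 80 mm pitch, 4 mm walls, floor 4 mm above the worktop), low steel loop handle 35 mm out at one end. Origin: centre of underside; y along the row to the handle, z up. Compartment centres: x = 0, y = +0.12 (handle end), +0.04, -0.04, -0.12 m (plain end). Fixed. Empty at the start, no mats.
- brown_bottle: brown glass reagent bottle, 62 mm diameter, 120 mm high, with a black screw cap (31 mm diameter, from 100 to 120 mm above its underside) to grip it by; 0.4 kg. Origin: centre of underside, z its upright axis. Starts upright on its mat in the old rack, underside 7 mm above the worktop.
- brown_dropper: brown glass dropping bottle, 35 mm diameter, 92 mm high: body up to 60 mm, black collar 20 mm in diameter from 56 to 72 mm (grip here), rubber bulb 12 mm in diameter above it; 0.09 kg. Origin: centre of underside, z its upright axis. Starts upright on its mat in the old rack, underside 7 mm above the worktop.
- clear_dropper: clear glass dropping bottle, same shape as the brown one: 35 mm diameter, 92 mm high, body up to 60 mm, black collar 20 mm in diameter from 56 to 72 mm (grip here), rubber bulb 12 mm in diameter above it; 0.09 kg. Origin: centre of underside, z its upright axis. Starts upright on its mat in the old rack, underside 7 mm above the worktop.
- small_beaker: small empty glass beaker, 53 mm diameter, 66 mm high, open at the top; grip it across the outside near the rim; 0.045 kg. Origin: centre of underside, z its upright axis. Starts upright on its mat in the old rack, underside 7 mm above the worktop.
- mat_brown_bottle: round grey plastic mat, 71 mm diameter, 3 mm thick, under the brown bottle at the start. It is fixed in the old rack, so it marks throughout the compartment this thing started from. Origin: centre of underside. (Not part of the job: a fixed microscope, 0.37 m high, stands beside the work at x 0.51 to 0.80, y -0.24 to -0.53 m; keep the arm clear of it.)
- mat_brown_dropper: round grey plastic mat, 71 mm diameter, 3 mm thick, under the brown dropper at the start. It is fixed in the old rack, so it marks throughout the compartment this thing started from. Origin: centre of underside.
- mat_clear_dropper: round grey plastic mat, 71 mm diameter, 3 mm thick, under the clear dropper at the start. It is fixed in the old rack, so it marks throughout the compartment this thing started from. Origin: centre of underside.
- mat_small_beaker: round grey plastic mat, 71 mm diameter, 3 mm thick, under the small beaker at the start. It is fixed in the old rack, so it marks throughout the compartment this thing started from. Origin: centre of underside.
Not all that is in view belongs to the job. Leave any blue or turquoise look-alike of the clear_dropper alone.

How it is judged (in metres and radians):
At the end, for the whole second after the job is handed in: All four things stand in the new rack in reverse order (mat at y = c in the old rack: thing in the new compartment at y = -c), within 25 mm of its centre along x and y, underside under 9 mm above the rack's underside, tilted under 0.12 rad, released and at rest (((y of mat_brown_bottle in the frame of old_rack between 0.1 and 0.14 m and y of brown_bottle in the frame of new_rack between -0.145 and -0.095 m) or (y of mat_brown_bottle in the frame of old_rack between 0.02 and 0.06 m and y of brown_bottle in the frame of new_rack between -0.065 and -0.015 m) or (y of mat_brown_bottle in the frame of old_rack between -0.06 and -0.02 m and y of brown_bottle in the frame of new_rack between 0.015 and 0.065 m) or (y of mat_brown_bottle in the frame of old_rack between -0.14 and -0.1 m and y of brown_bottle in the frame of new_rack between 0.095 and 0.145 m)) and x of brown_bottle in the frame of new_rack between -0.025 and 0.025 m and z of brown_bottle in the frame of new_rack between 0 and 0.009 m and angle between each of brown_bottle, brown_dropper, clear_dropper, small_beaker's own z axis and vertical below 0.12 rad and linear speed of each of brown_bottle, brown_dropper, clear_dropper, small_beaker below 0.02 m/s and angular speed of each of brown_bottle, brown_dropper, clear_dropper, small_beaker below 0.2 rad/s and ((y of mat_brown_dropper in the frame of old_rack between 0.1 and 0.14 m and y of brown_dropper in the frame of new_rack between -0.145 and -0.095 m) or (y of mat_brown_dropper in the frame of old_rack between 0.02 and 0.06 m and y of brown_dropper in the frame of new_rack between -0.065 and -0.015 m) or (y of mat_brown_dropper in the frame of old_rack between -0.06 and -0.02 m and y of brown_dropper in the frame of new_rack between 0.015 and 0.065 m) or (y of mat_brown_dropper in the frame of old_rack between -0.14 and -0.1 m and y of brown_dropper in the frame of new_rack between 0.095 and 0.145 m)) and x of brown_dropper in the frame of new_rack between -0.025 and 0.025 m and z of brown_dropper in the frame of new_rack between 0 and 0.009 m and ((y of mat_clear_dropper in the frame of old_rack between 0.1 and 0.14 m and y of clear_dropper in the frame of new_rack between -0.145 and -0.095 m) or (y of mat_clear_dropper in the frame of old_rack between 0.02 and 0.06 m and y of clear_dropper in the frame of new_rack between -0.065 and -0.015 m) or (y of mat_clear_dropper in the frame of old_rack between -0.06 and -0.02 m and y of clear_dropper in the frame of new_rack between 0.015 and 0.065 m) or (y of mat_clear_dropper in the frame of old_rack between -0.14 and -0.1 m and y of clear_dropper in the frame of new_rack between 0.095 and 0.145 m)) and x of clear_dropper in the frame of new_rack between -0.025 and 0.025 m and z of clear_dropper in the frame of new_rack between 0 and 0.009 m and ((y of mat_small_beaker in the frame of old_rack between 0.1 and 0.14 m and y of small_beaker in the frame of new_rack between -0.145 and -0.095 m) or (y of mat_small_beaker in the frame of old_rack between 0.02 and 0.06 m and y of small_beaker in the frame of new_rack between -0.065 and -0.015 m) or (y of mat_small_beaker in the frame of old_rack between -0.06 and -0.02 m and y of small_beaker in the frame of new_rack between 0.015 and 0.065 m) or (y of mat_small_beaker in the frame of old_rack between -0.14 and -0.1 m and y of small_beaker in the frame of new_rack between 0.095 and 0.145 m)) and x of small_beaker in the frame of new_rack between -0.025 and 0.025 m and z of small_beaker in the frame of new_rack between 0 and 0.009 m); the robot touches nothing.
It fails at once if one of the four things is tipped over (more than 0.7 rad from upright) (angle between any of brown_bottle, brown_dropper, clear_dropper, small_beaker's own z axis and vertical above 0.7 rad).
It also fails if it takes over 106 s, if anything falls off the work surface, if the arm or the gripper's body presses on something with over 40 N, if the wrist force passes 120 N, or if a joint passes its speed limit or range.

## Working session

There is one attempt and no reset: what is moved stays moved. The work goes in short steps, Python scripts to look and compute and a tool call to move; the robot and the scene stay as the last step left them, time stands still between calls to the robot, and variables do not carry over. Pictures are saved under pics/ and viewed, at most 14 in all, crops included, and the job is handed in when it is done.

Besides the shell and the picture viewer there is one more tool, called after "Request:" as name(argument=value, ...) on one line, values as JSON. apply_moves: Moves the arm, as the interface text tells. Its arguments: {"type":"object","properties":{"rows":{"type":"array","items":{"type":"array","items":{"type":"number"}}},"force":{"type":"number"}},"required":["rows"]}

```bash
mkdir -p pics; ls
cat > h.py <<'E'
import numpy as np, cv2
from plant import monitor, viewer, workorder, arm
def snap(name,fn):
    p,d=viewer.camera(name); cv2.imwrite(fn,p[:,:,::-1]); np.save(fn[:-4]+'.npy',d); return p,d
def world(name,u,v,z=None,d=None):
    P=viewer.camera_params(name); K=np.array(P["camera_matrix"]); T=np.array(P["world_from_camera"])
    r=np.linalg.inv(K)@[u,v,1]; r=np.array([r[0],-r[1],-1])
    if d is not None: return T[:3,:3]@(r*d)+T[:3,3]
    w=T[:3,:3]@r; return T[:3,3]+w*(z-T[2,3])/w[2]
E
python3 - <<'E'
from h import *
snap('top','pics/top.png');snap('scene','pics/scene.png')
for n in('top','scene'):print({k:(np.round(v,4).tolist() if not isinstance(v,str) else v) for k,v in viewer.camera_params(n).items()})
s=monitor.state();print(s)
E
```

```text
pics
{'camera_matrix': [[419.9332, 0.0, 252.6218], [0.0, 419.9332, 194.2221], [0.0, 0.0, 1.0]], 'world_from_camera': [[-0.0105, 0.9774, -0.2112, 0.3364], [-0.9999, -0.0108, -0.0002, -0.0028], [-0.0025, 0.2112, 0.9774, 0.8712], [0.0, 0.0, 0.0, 1.0]]}
{'camera_matrix': [[486.3636, 0.0, 261.2219], [0.0, 486.3636, 187.7966], [0.0, 0.0, 1.0]], 'world_from_camera': [[-0.8802, 0.2515, -0.4025, 0.0662], [-0.4745, -0.4474, 0.7581, 0.8791], [0.0106, 0.8582, 0.5131, 0.6257], [0.0, 0.0, 0.0, 1.0]]}
{'t': 0.1, 'joint_positions': array([-7.84667989e+01,  1.18792436e+01,  8.83966481e+01, -1.61732476e-03,
        7.98428160e+01, -8.62332580e+00]), 'joint_vel': array([-0.09586355, -0.09133588, -0.18363928, -0.02550774, -0.02590197,
       -0.05827482]), 'joint_efforts': array([-1.10236815e-03, -3.71864498e+01, -2.82291377e+01,  7.00017577e-02,
        3.10872740e-02, -4.30242005e-05]), 'tool_pos': array([ 0.19797196, -0.53909191,  0.22140784]), 'tcp_rot': array([-1.79882396e+02, -1.62253887e-02,  2.01567971e+01]), 'force': array([ 0.79218053, -0.00083746,  0.21841034]), 'wrist_torque': array([-0.03615109,  0.00693009,  0.01246896]), 'grip_force': 0.0, 'gripper_width': 0.09398233717370912}
```

```bash
cd pics; python3 -c "
import cv2
for n in('top','scene'):
  cv2.imwrite(n+'_b.png',cv2.resize(cv2.imread(n+'.png'),(800,600),interpolation=cv2.INTER_CUBIC))"
```

```text
(no output)
```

View pics/top_b.png

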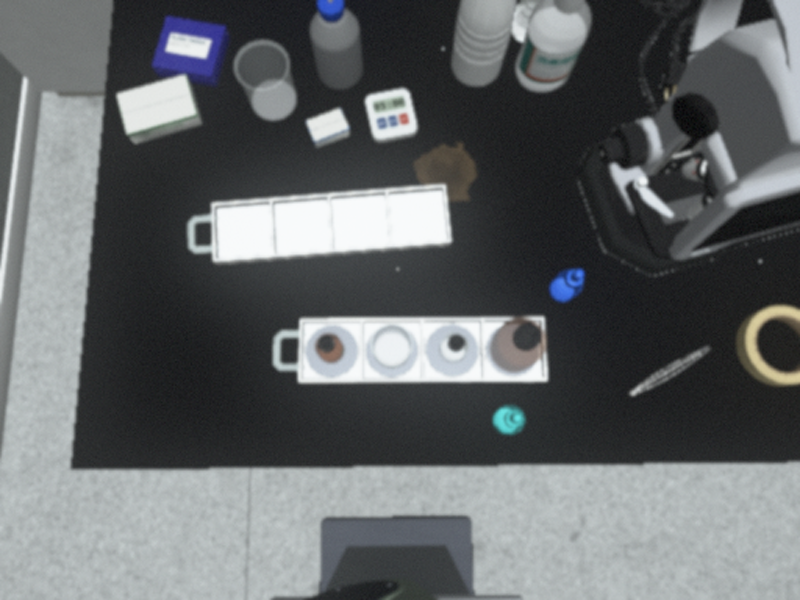

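View pics/scene_b.png

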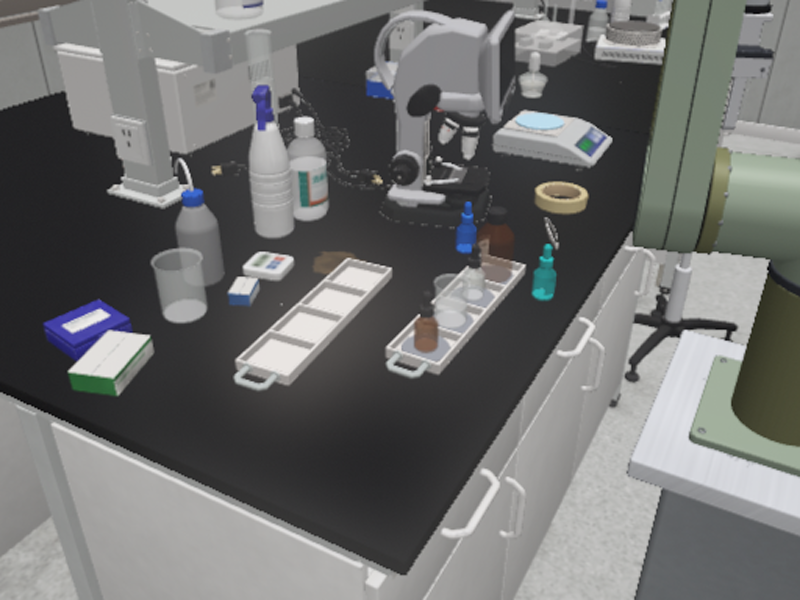

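The top view (800x600 px) shows these, with both handles to the left (+y):
- **Old rack:** corners (299,319), (545,317), (547,381), (299,383). From the handle end it holds the brown dropper (330,348), beaker (392,348), clear dropper (454,346) and brown bottle (517,343).
- **New rack:** corners (211,203), (445,185), (452,242), (214,262), and it's empty.
- **Droppers that could be meant:** blue (566,285), turquoise (509,419) and clear in the rack (454,346). The one on a mat in the rack is colourless, so it's the right one. The other two are look-alikes.

Run:
```python
from h import *
s=512/800
W=lambda u,v,z:world('top',(u+.5)*s-.5,(v+.5)*s-.5,z)
for n,C in dict(old=[(299,319),(545,317),(547,381),(299,383)],new=[(211,203),(445,185),(452,242),(214,262)]).items():
    P=np.array([W(u,v,.018) for u,v in C]); print(n,P.round(4).tolist(),'c',P.mean(0).round(4),'L',np.linalg.norm(P[0]-P[1]),np.linalg.norm(P[3]-P[2]),'W',np.linalg.norm(P[0]-P[3]),np.linalg.norm(P[1]-P[2]))
    d=(P[0]+P[3]-P[1]-P[2]);print('yaw of y axis',np.degrees(np.arctan2(d[1],d[0])))
for n,u,v,z in [('bd mat',331,351,.007),('beak mat',391,351,.007),('cd mat',452,350,.007),('bd bulb',326,343,.097),('cd bulb',456,343,.097),('bottle cap',526,334,.127),('blue',572,278,.09),('turq',513,415,.09)]: print(n,W(u,v,z).round(4))
im=cv2.imread('pics/top.png')[195:255,170:360]
cv2.imwrite('pics/crop1.png',cv2.resize(im,None,fx=4.2,fy=4.2,interpolation=cv2.INTER_CUBIC))
P=viewer.camera_params('wrist');print(np.round(P['tool_from_camera'],4).tolist(),np.round(P['camera_matrix'],1).tolist(), arm.finger_overhang)
```

```text
old [[0.5016, 0.1248, 0.018], [0.5007, -0.2009, 0.018], [0.4162, -0.1985, 0.018], [0.417, 0.1231, 0.018]] c [ 0.4588 -0.0379  0.018 ] L 0.3257054863947177 0.321605283237508 W 0.08454135480175964 0.08454129390034318
yaw of y axis 89.84450084866583
new [[0.6655, 0.2493, 0.018], [0.6882, -0.0735, 0.018], [0.6057, -0.0808, 0.018], [0.5812, 0.2412, 0.018]] c [0.6352 0.084  0.018 ] L 0.323640540319404 0.322927967385753 W 0.08477139564150417 0.08280927639760967
yaw of y axis 94.18781516966665
bd mat [0.46   0.0831 0.007 ]
beak mat [0.4591 0.0034 0.007 ]
cd mat [ 0.4596 -0.0775  0.007 ]
bd bulb [0.4568 0.0802 0.097 ]
cd bulb [ 0.4551 -0.0747  0.097 ]
bottle cap [ 0.46   -0.1526  0.127 ]
blue [ 0.5352 -0.2202  0.09  ]
turq [ 0.37   -0.1397  0.09  ]
[[0.0002, 0.9587, 0.2843, 0.0834], [1.0, 0.0, -0.0009, 0.0004], [-0.0009, 0.2843, -0.9587, -0.1624], [0.0, 0.0, 0.0, 1.0]] [[296.5, 0.0, 254.2], [0.0, 296.5, 187.4], [0.0, 0.0, 1.0]] 0.017
```

View pics/crop1.png

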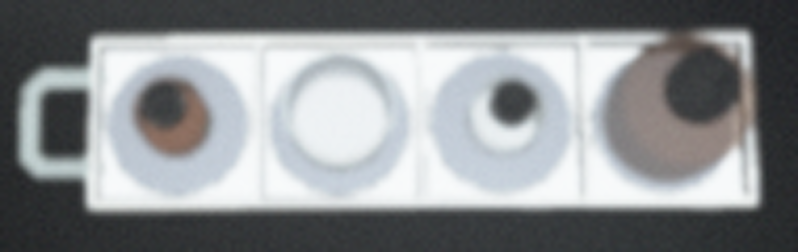

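The enlarged crop confirms the colourless dropper, with its bulb at crop (513,103). The brown dropper's bulb is at (163,103), the bottle cap at (702,87) and the beaker rim at about (341,112). Next I'll refine these with depth.

Run:
```python
from h import *
d=np.load('pics/top.npy');P=viewer.camera_params('top');K=np.array(P["camera_matrix"]);T=np.array(P["world_from_camera"])
v,u=np.mgrid[:384,:512]; q=np.stack([(u-K[0,2])/K[0,0]*d,-(v-K[1,2])/K[1,1]*d,-d],-1)@T[:3,:3].T+T[:3,3]
for n,y,lo,hi in [('bd',.082,.085,.11),('cd',-.078,.085,.11),('bott',-.158,.115,.14),('beaker',.002,.05,.09),('bdcollar',.082,.06,.082),('cdcollar',-.078,.06,.082)]:
    m=(abs(q[...,0]-.459)<.045)&(abs(q[...,1]-y)<.038)&(q[...,2]>lo)&(q[...,2]<hi); p=q[m]
    if len(p): print(n,len(p),p.mean(0).round(4),'mid',((p.min(0)+p.max(0))/2).round(4),'size',np.ptp(p,axis=0).round(4))
for n,a,b,z in [('bd',163,101,.099),('cd',513,101,.099),('bott',702,86,.127),('beak rim',341,112,.073)]: print(n,world('top',170+(a+.5)/4.2-.5,195+(b+.5)/4.2-.5,z).round(4))
```

```text
bd 41 [0.4593 0.0829 0.097 ] mid [0.4597 0.0831 0.0952] size [0.0119 0.0113 0.0116]
cd 41 [ 0.4586 -0.0761  0.0961] mid [ 0.4593 -0.0761  0.094 ] size [0.0129 0.0113 0.0148]
bott 245 [ 0.4576 -0.1542  0.1247] mid [ 0.4578 -0.155   0.122 ] size [0.0299 0.0312 0.013 ]
beaker 188 [0.4649 0.0029 0.0683] mid [0.4606 0.003  0.0632] size [0.0512 0.0502 0.0257]
bdcollar 65 [0.4571 0.0812 0.0746] mid [0.46   0.0828 0.0731] size [0.0207 0.0202 0.0164]
cdcollar 61 [ 0.456  -0.0753  0.0743] mid [ 0.4588 -0.0768  0.0727] size [0.0203 0.0208 0.0165]
bd [0.4577 0.0801 0.099 ]
cd [ 0.456  -0.0748  0.099 ]
bott [ 0.4573 -0.153   0.127 ]
beak rim [0.4558 0.0015 0.073 ]
```

Request:
apply_moves(rows=[[0,0,-0.12,0.5,-1,-1.5,9.4],[0,0,-0.12,0,0,0,9.4],[0,0,-0.12,0,0,0,9.4],[0,0,-0.12,0,0,0,9.4],[0,0,-0.12,0,0,0,9.4],[0,0,-0.12,0,0,0,9.4],[0,0,-0.12,0,0,0,9.4],[0,0,-0.12,0,0,0,9.4],[0,0,-0.12,0,0,0,9.4],[0,0,-0.12,0,0,0,9.4]])

```text
t: 0.93
tool_pos: [0.1993, -0.5282, 0.2368]
tcp_rot: [-180.0, -0.1, 89.3]
force: [-0.9, 0.7, 0.2]
gripper_width: 0.0944
grip_force: 0.0
```

Request:
apply_moves(rows=[[0,0,-0.012,3.7,1.7,0,9.4],[0,0,0,3.7,1.7,0,9.4],[0,0,0,3.7,1.7,0,9.4],[0,0,0,3.7,1.7,0,9.4],[0,0,0,3.7,1.7,0,9.4],[0,0,0,3.7,1.7,0,9.4],[0,0,0,3.7,1.7,0,8],[0,0,0,3.7,1.7,0,7],[0,0,0,3.7,1.7,0,7],[0,0,0,3.7,1.7,0,7]])

```text
t: 1.77
tool_pos: [0.3725, -0.158, 0.2372]
tcp_rot: [180.0, -0.0, 89.6]
force: [0.9, -1.1, 0.2]
gripper_width: 0.0717
grip_force: 0.0
```

Request:
apply_moves(rows=[[0,0,0,0,3,0,7],[0,0,0,0,3,0,7],[0,0,0,0,2.5,0,7],[0,0,0,0,0,0,7],[0,0,0,0,0,0,7],[0,0,0,0,0,0,7],[0,0,0,0,0,0,7]])

```text
t: 2.35
tool_pos: [0.4563, -0.1606, 0.2371]
tcp_rot: [-179.9, -0.0, 89.6]
force: [-0.6, 0.4, -0.3]
gripper_width: 0.0703
grip_force: 0.0
```

Run:
```python
from h import *
s=monitor.state();print(s['tool_pos'],s['tcp_rot'],s['joint_positions'])
p,d=snap('wrist','pics/w1.png');cv2.imwrite('pics/w1b.png',cv2.resize(cv2.imread('pics/w1.png'),(800,600)))
from scipy.spatial.transform import Rotation as R
P=viewer.camera_params('wrist');K=np.array(P["camera_matrix"]);T=np.eye(4);T[:3,:3]=R.from_euler('xyz',s['tcp_rot'],degrees=True).as_matrix();T[:3,3]=s['tool_pos'];T=T@np.array(P['tool_from_camera'])
v,u=np.mgrid[:384,:512]; q=np.stack([(u-K[0,2])/K[0,0]*d,-(v-K[1,2])/K[1,1]*d,-d],-1)@T[:3,:3].T+T[:3,3]
for n,y,lo,hi in [('cd',-.078,.085,.11),('bott',-.158,.115,.14),('beaker',.002,.05,.09)]:
    m=(abs(q[...,0]-.459)<.045)&(abs(q[...,1]-y)<.038)&(q[...,2]>lo)&(q[...,2]<hi); p=q[m]
    if len(p): print(n,len(p),p.mean(0).round(4),'mid',((p.min(0)+p.max(0))/2).round(4),'size',np.ptp(p,axis=0).round(4))
```

```text
[ 0.4562545  -0.16062565  0.23708247] [-1.79933893e+02 -2.49246091e-02  8.95594980e+01] [-2.96530102e+01 -8.31776796e-02  9.96450270e+01 -1.06549942e-02
  8.05080148e+01 -2.92107591e+01]
cd 141 [ 0.4606 -0.078   0.0978] mid [ 0.4609 -0.078   0.0977] size [0.0118 0.0123 0.006 ]
bott 838 [ 0.46   -0.1549  0.1255] mid [ 0.4598 -0.1559  0.1217] size [0.03   0.0303 0.0132]
beaker 585 [ 0.4615 -0.0032  0.0673] mid [ 0.461  -0.0021  0.0624] size [0.0523 0.0456 0.0246]
```

View pics/w1b.png

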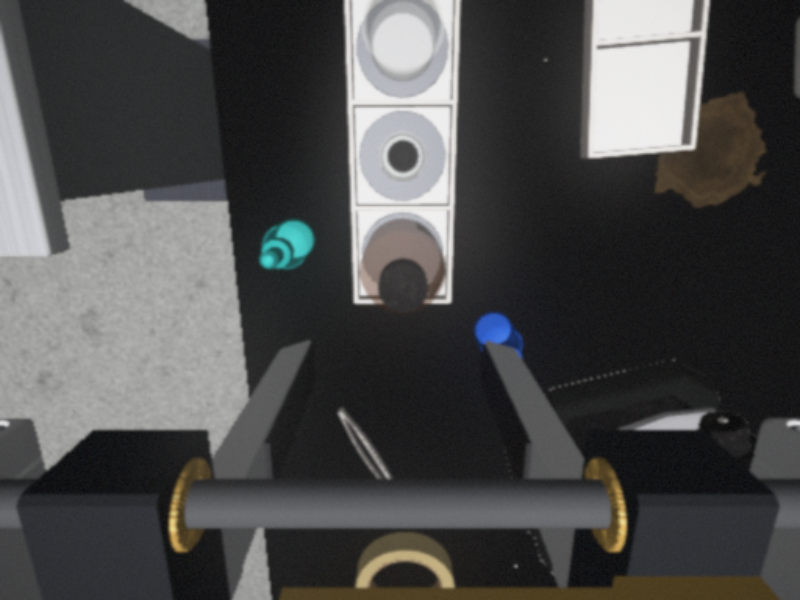

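The wrist view shows the cap at (403,285), the clear dropper's bulb at (403,155) and the beaker at (402,42). All are centred on x≈0.460, which agrees with the top view. The fingers have clear space around the bottle, so I'll descend on the cap.

Request:
apply_moves(rows=[[0,0,-0.007,0.5,0.4,1.2,6],[0,0,0,0,0,2.5,6],[0,0,0,0,0,2.5,6],[0,0,0,0,0,2,6],[0,0,0,0,0,2,6],[0,0,0,0,0,1,6],[0,0,0,0,0,0,6],[0,0,0,0,0,0,6]], force=25)

```text
t: 3.07
tool_pos: [0.461, -0.1559, 0.1257]
tcp_rot: [-180.0, -0.0, 90.0]
force: [0.9, -0.4, -0.9]
gripper_width: 0.0595
grip_force: 0.0
```

Request:
apply_moves(rows=[[0,0,0,0,0,0,2.5],[0,0,0,0,0,0,2.5],[0,0,0,0,0,0,2.5],[0,0,0,0,0,0,2.5],[0,0,0,0,0,0,2.5],[0,0,0,0,0,0,2.5],[0,0,0,0,0,0,2.5],[0,0,0,0,0,0,2.5]], force=25)

```text
t: 3.73
tool_pos: [0.4617, -0.1559, 0.1261]
tcp_rot: [180.0, 0.0, 90.0]
force: [-1.4, 1.1, 4.3]
gripper_width: 0.0302
grip_force: 25.0
```

Request:
apply_moves(rows=[[0,0,0,0,0,-0.5,2.5],[0,0,0,0,0,-1,2.5],[0,0,0,0,0,-1.5,2.5],[0,0,0,0,0,-2,2.5],[0,0,0,0,0,-2,2.5],[0,0,0,0,0,-2,2.5],[0,0,0,0,0,-1.5,2.5],[0,0,0,0,0,-0.5,2.5],[0,0,0,0,0,0,2.5]])

```text
t: 4.48
tool_pos: [0.462, -0.156, 0.2367]
tcp_rot: [179.9, 0.1, 90.0]
force: [-0.3, -0.5, -3.9]
gripper_width: 0.0305
grip_force: 24.9
```

Request:
apply_moves(rows=[[0,0,0,1,1,0,2.5],[0,0,0,2,1.5,0,2.5],[0,0,0,3,2,0,2.5],[0,0,0,3,2,0,2.5],[0,0,0,3,2,0,2.5],[0,0,0,3,2,0,2.5],[0,0,0,3,2,0,2.5],[0,0,0,3,2,0,2.5],[0,0,0,3,1,0,2.5],[0,0,0,3,0.5,0,2.5]])

```text
t: 5.32
tool_pos: [0.6215, 0.1158, 0.2324]
tcp_rot: [-179.8, 0.0, 90.0]
force: [0.6, -0.4, -5.2]
gripper_width: 0.0301
grip_force: 24.9
```

Request:
apply_moves(rows=[[0,0,0,3,0.3,0,2.5],[0,0,0,2.5,0.2,0,2.5],[0,0,0,2,0,0,2.5],[0,0,0,1,0,0,2.5],[0,0,0,0.4,0,0,2.5],[0,0,0,0,0,0,2.5],[0,0,0,0,0,0,2.5],[0,0,0,0,0,0,2.5],[0,0,0,0,0,0,2.5]])

```text
t: 6.07
tool_pos: [0.6266, 0.2018, 0.2355]
tcp_rot: [-180.0, 0.0, 89.9]
force: [-0.1, -0.1, -4.6]
gripper_width: 0.0305
grip_force: 24.9
```

```bash
cat >> h.py <<'E'
from scipy.spatial.transform import Rotation as R
def wcloud(fn):
    s=monitor.state();p,d=snap('wrist',fn);P=viewer.camera_params('wrist');K=np.array(P["camera_matrix"]);T=np.eye(4)
    T[:3,:3]=R.from_euler('xyz',s['tcp_rot'],degrees=True).as_matrix();T[:3,3]=s['tool_pos'];T=T@np.array(P['tool_from_camera'])
    v,u=np.mgrid[:384,:512]; return s,p,np.stack([(u-K[0,2])/K[0,0]*d,-(v-K[1,2])/K[1,1]*d,-d],-1)@T[:3,:3].T+T[:3,3]
E
python3 - <<'E'
from h import *
s,p,q=wcloud('pics/w2.png');cv2.imwrite('pics/w2b.png',cv2.resize(cv2.imread('pics/w2.png'),(800,600)))
print(s['tool_pos'],s['tcp_rot'])
ii=[(a,b) for a in range(0,384,48) for b in range(60,512,64)]
g=lambda u,v:q[int(round(v*.64)),int(round(u*.64))]
np.save('pics/w2q.npy',q)
E
```

```text
[0.62662585 0.20179903 0.23549102] [-1.79999283e+02  2.52992768e-02  8.98963228e+01]
```

View pics/w2b.png

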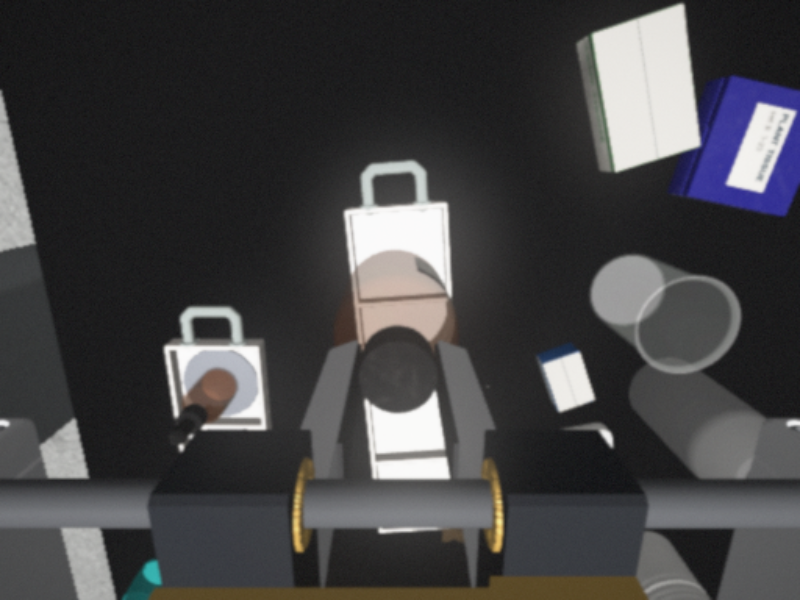

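The picture shows the new rack's handle-end corners at (346,211) and (447,203), with the held bottle above the first compartment. I'll check the target against those corners.

Run:
```python
from h import *
P=viewer.camera_params('wrist');K=np.array(P["camera_matrix"]);T=np.eye(4);s=monitor.state()
T[:3,:3]=R.from_euler('xyz',s['tcp_rot'],degrees=True).as_matrix();T[:3,3]=s['tool_pos'];T=T@np.array(P['tool_from_camera'])
def W(u,v,z):
    r=np.linalg.inv(K)@[u*.64-.2,v*.64-.2,1];w=T[:3,:3]@[r[0],-r[1],-1];return T[:3,3]+w*(z-T[2,3])/w[2]
a,b=W(346,211,.018),W(447,203,.018);print(a,b,np.linalg.norm(a-b));m=(a+b)/2
th=np.radians(94.19);ya=np.array([np.cos(th),np.sin(th),0])
print('centre',m-.162*ya);print([ (m-(.162-y)*ya).round(4)[:2].tolist() for y in(.12,.04,-.04,-.12)])
print(W(403,300,.018))
```

```text
[0.58527699 0.24150384 0.018     ] [0.66718651 0.2478007  0.018     ] 0.08215119877502934
centre [0.63806814 0.08308526 0.018     ]
[[0.6293, 0.2028], [0.6351, 0.123], [0.641, 0.0432], [0.6468, -0.0366]]
[0.631755   0.16563221 0.018     ]
```

Request:
apply_moves(rows=[[0,0,0,0.1,0.1,1,2.5],[0,0,0,0,0,2,2.5],[0,0,0,0,0,2,2.5],[0,0,0,0,0,2,2.5],[0,0,0,0,0,1.5,2.5],[0,0,0,0,0,1,2.5],[0,0,0,0,0,0.8,2.5],[0,0,0,0,0,0.4,2.5],[0,0,0,0,0,0.2,2.5],[0,0,0,0,0,0,2.5]])

```text
t: 6.95
tool_pos: [0.6278, 0.2043, 0.1268]
tcp_rot: [180.0, -0.0, 90.0]
force: [-0.4, -0.3, -3.9]
gripper_width: 0.0303
grip_force: 24.9
```

Request:
apply_moves(rows=[[0,0,0,0,0,0.2,2.5],[0,0,0,0,0,0,2.5],[0,0,0,0,0,0,2.5]])

```text
t: 7.2
tool_pos: [0.6279, 0.2044, 0.1252]
tcp_rot: [179.9, -0.0, 90.0]
force: [0.5, 0.2, -5.2]
gripper_width: 0.0303
grip_force: 24.9
```

Request:
apply_moves(rows=[[0,0,0,0,0,0.1,2.5],[0,0,0,0,0,0.1,2.5],[0,0,0,0,0,0.05,2.5],[0,0,0,0,0,0,2.5],[0,0,0,0,0,0,2.5]])

```text
t: 7.62
tool_pos: [0.628, 0.2045, 0.1232]
tcp_rot: [179.9, -0.0, 90.0]
force: [-1.8, -0.1, 1.8]
gripper_width: 0.0304
grip_force: 25.0
```

Force has flipped from −5 to +1.8 N, so the bottle is on the floor. I'll release it and rise.

Request:
apply_moves(rows=[[0,0,0,0,0,0,3.3],[0,0,0,0,0,0,3.8],[0,0,0,0,0,0,5],[0,0,0,0,0,0,6],[0,0,0,0,0,0,6],[0,0,0,0,0,-1,6],[0,0,0,0,0,-2,6],[0,0,0,0,0,-3,6],[0,0,0,0,0,-3,6],[0,0,0,0,0,-2,6]])

```text
t: 8.45
tool_pos: [0.6287, 0.2046, 0.2362]
tcp_rot: [179.7, -0.0, 90.0]
force: [1.5, -0.1, 0.5]
gripper_width: 0.0604
grip_force: 0.0
```

Request:
apply_moves(rows=[[0,0,0,-1.2,-0.9,0,6],[0,0,0,-3,-2,0,5],[0,0,0,-3,-2,0,5],[0,0,0,-3,-2,0,5],[0,0,0,-3,-2,0,5],[0,0,0,-3,-2,0,5],[0,0,0,-3,-2,0,5],[0,0,0,-3,-2,0,5],[0,0,0,-3,-1,0,5],[0,0,0,-3,-1,0,5]])

```text
t: 9.28
tool_pos: [0.4575, -0.0789, 0.233]
tcp_rot: [179.9, 0.0, 90.0]
force: [0.1, 0.5, 0.4]
gripper_width: 0.0503
grip_force: 0.0
```

Request:
apply_moves(rows=[[0,0,0,0,0,0,5],[0,0,0,0,0,0,5],[0,0,0,0,0,0,5],[0,0,0,0,0,0,5]])

```text
t: 9.62
tool_pos: [0.4589, -0.0768, 0.2323]
tcp_rot: [180.0, -0.0, 90.1]
force: [-0.1, 0.9, 0.8]
gripper_width: 0.05
grip_force: 0.0
```

Run:
```python
from h import *
s,p,q=wcloud('pics/w3.png');print(s['tool_pos'],s['tcp_rot'])
for n,y,lo,hi in [('cd',-.078,.085,.11),('cdcol',-.078,.06,.084),('beaker',.002,.05,.09),('bd',.082,.085,.11)]:
    m=(abs(q[...,0]-.459)<.045)&(abs(q[...,1]-y)<.038)&(q[...,2]>lo)&(q[...,2]<hi); p=q[m]
    if len(p): print(n,len(p),p.mean(0).round(4),'mid',((p.min(0)+p.max(0))/2).round(4),'size',np.ptp(p,axis=0).round(4))
```

```text
[ 0.45887134 -0.07682039  0.23228883] [ 1.79965241e+02 -1.65723079e-02  9.00726240e+01]
cd 136 [ 0.4608 -0.0764  0.0966] mid [ 0.4608 -0.0774  0.0931] size [0.0118 0.0117 0.0161]
cdcol 178 [ 0.4608 -0.0734  0.0753] mid [ 0.4609 -0.0761  0.0736] size [0.0193 0.0169 0.0208]
beaker 705 [0.4616 0.0015 0.069 ] mid [0.4612 0.0017 0.0624] size [0.0525 0.0524 0.0247]
bd 216 [0.4614 0.0808 0.0967] mid [0.4617 0.082  0.093 ] size [0.0126 0.0128 0.0154]
```

Request:
apply_moves(rows=[[0,0,0,-0.05,0.15,2,5],[0,0,0,0,0,3,5],[0,0,0,0,0,3,5],[0,0,0,0,0,3,5],[0,0,0,0,0,2.5,5],[0,0,0,0,0,1.4,5],[0,0,0,0,0,0,5],[0,0,0,0,0,0,5],[0,0,0,0,0,0,5]], force=12)

```text
t: 10.42
tool_pos: [0.4612, -0.0779, 0.084]
tcp_rot: [179.9, 0.0, 90.1]
force: [0.6, 0.4, -0.1]
gripper_width: 0.05
grip_force: 0.0
```

Request:
apply_moves(rows=[[0,0,0,0,0,0,3],[0,0,0,0,0,0,2.5],[0,0,0,0,0,0,2],[0,0,0,0,0,0,1.5],[0,0,0,0,0,0,1.5],[0,0,0,0,0,0,1.5],[0,0,0,0,0,0,1.5],[0,0,0,0,0,0,1.5]], force=12)

```text
t: 11.08
tool_pos: [0.4602, -0.0784, 0.0834]
tcp_rot: [180.0, 0.0, 90.0]
force: [-0.4, 0.8, 2.8]
gripper_width: 0.0199
grip_force: 12.0
```

Request:
apply_moves(rows=[[0,0,0,0,0,-0.5,1.5],[0,0,0,0,0,-1,1.5],[0,0,0,0,0,-2,1.5],[0,0,0,0,0,-2,1.5],[0,0,0,0,0,-2,1.5],[0,0,0,0,0,-2,1.5],[0,0,0,0,0,-1.5,1.5],[0,0,0,0,0,0,1.5],[0,0,0,0,0,0,1.5]])

```text
t: 11.83
tool_pos: [0.4605, -0.0784, 0.1939]
tcp_rot: [179.9, 0.0, 90.0]
force: [0.6, -0.9, -1.4]
gripper_width: 0.0198
grip_force: 12.0
```

Request:
apply_moves(rows=[[0,0,0,1,1,0,1.5],[0,0,0,2,2,0,1.5],[0,0,0,2.5,2.5,0,1.5],[0,0,0,3,2.5,0,1.5],[0,0,0,3,2.5,0,1.5],[0,0,0,3,2.5,0,1.5],[0,0,0,2.5,2,0,1.5],[0,0,0,2,1.5,0,1.5],[0,0,0,1,0.9,0,1.5],[0,0,0,0.1,0,0,1.5]])

```text
t: 12.67
tool_pos: [0.6339, 0.1251, 0.1902]
tcp_rot: [-179.8, -0.0, 90.2]
force: [-0.6, -0.5, -0.7]
gripper_width: 0.0196
grip_force: 12.0
```

Request:
apply_moves(rows=[[0,0,0,0,0,0,1.5],[0,0,0,0,0,0,1.5],[0,0,0,0,0,0,1.5]])

```text
t: 12.92
tool_pos: [0.6329, 0.1217, 0.1922]
tcp_rot: [-179.9, 0.0, 89.9]
force: [-0.1, 1.2, -0.6]
gripper_width: 0.0199
grip_force: 12.0
```

Request:
apply_moves(rows=[[0,0,0,0.1,0.1,1,1.5],[0,0,0,0,0,2,1.5],[0,0,0,0,0,2,1.5],[0,0,0,0,0,2,1.5],[0,0,0,0,0,1.5,1.5],[0,0,0,0,0,1,1.5],[0,0,0,0,0,0.8,1.5],[0,0,0,0,0,0.4,1.5],[0,0,0,0,0,0.2,1.5],[0,0,0,0,0,0,1.5]])

```text
t: 13.75
tool_pos: [0.6352, 0.1237, 0.0842]
tcp_rot: [180.0, -0.0, 90.0]
force: [-0.3, 0.5, -1.5]
gripper_width: 0.0199
grip_force: 12.0
```

Request:
apply_moves(rows=[[0,0,0,0,0,0,1.5],[0,0,0,0,0,0,1.5]])

```text
t: 13.92
tool_pos: [0.6358, 0.1239, 0.0851]
tcp_rot: [179.9, -0.0, 90.0]
force: [-0.4, 0.2, -0.4]
gripper_width: 0.0196
grip_force: 12.0
```

Request:
apply_moves(rows=[[0,0,0,0,0,0.2,1.5],[0,0,0,0,0,0.1,1.5],[0,0,0,0,0,0.1,1.5],[0,0,0,0,0,0.05,1.5],[0,0,0,0,0,0,1.5],[0,0,0,0,0,0,1.5]])

```text
t: 14.42
tool_pos: [0.6354, 0.1239, 0.0805]
tcp_rot: [179.9, -0.0, 90.0]
force: [-1.3, 1.4, 5.5]
gripper_width: 0.0197
grip_force: 12.1
```

Request:
apply_moves(rows=[[0,0,0,0,0,0,2.2],[0,0,0,0,0,0,2.8],[0,0,0,0,0,0,3.8],[0,0,0,0,0,0,5],[0,0,0,0,0,0,5],[0,0,0,0,0,-1,5],[0,0,0,0,0,-3,6],[0,0,0,0,0,-4,7],[0,0,0,0,0,-4,7.5],[0,0,0,0,0,-2,7.5]])

```text
t: 15.25
tool_pos: [0.6375, 0.124, 0.2264]
tcp_rot: [179.5, -0.0, 90.0]
force: [1.2, -0.4, 1.5]
gripper_width: 0.0733
grip_force: 0.0
```

Request:
apply_moves(rows=[[0,0,0,-1.2,-1.5,0,7.5],[0,0,0,-2,-2.5,0,7.5],[0,0,0,-2,-3,0,7.5],[0,0,0,-2,-3,0,7.5],[0,0,0,-2,-3,0,7.5],[0,0,0,-2,-3,0,7.5],[0,0,0,-1,-1.5,0,7.5],[0,0,0,0,0,0,7.5],[0,0,0,0,0,0,7.5],[0,0,0,0,0,0,7.5]])

```text
t: 16.08
tool_pos: [0.461, 0.002, 0.2203]
tcp_rot: [179.9, -0.0, 90.0]
force: [-0.4, -0.6, 0.9]
gripper_width: 0.075
grip_force: 0.0
```

Request:
apply_moves(rows=[[0,0,0,0,0,0,7.5],[0,0,0,0,0,0,7.5]])

```text
t: 16.25
tool_pos: [0.4609, 0.0023, 0.2196]
tcp_rot: [180.0, -0.0, 90.1]
force: [-0.6, -0.3, 0.4]
gripper_width: 0.075
grip_force: 0.0
```

Request:
apply_moves(rows=[[0,0,0,0,0,2,7.5],[0,0,0,0,0,3,7.5],[0,0,0,0,0,3,7.5],[0,0,0,0,0,3,7.5],[0,0,0,0,0,3,7.5],[0,0,0,0,0,1.5,7.5],[0,0,0,0,0,0.8,7.5],[0,0,0,0,0,0,7.5],[0,0,0,0,0,0,7.5],[0,0,0,0,0,0,7.5]], force=8)

```text
t: 17.08
tool_pos: [0.4616, 0.0017, 0.0577]
tcp_rot: [179.8, 0.0, 90.0]
force: [-0.9, -0.1, -1.0]
gripper_width: 0.0749
grip_force: 0.0
```

Request:
apply_moves(rows=[[0,0,0,0,0,0,6.2],[0,0,0,0,0,0,5.7],[0,0,0,0,0,0,5.3],[0,0,0,0,0,0,5],[0,0,0,0,0,0,5],[0,0,0,0,0,0,5],[0,0,0,0,0,0,5],[0,0,0,0,0,0,5]], force=8)

```text
t: 17.75
tool_pos: [0.4606, 0.0017, 0.0571]
tcp_rot: [179.9, 0.0, 90.0]
force: [0.1, 0.5, 5.6]
gripper_width: 0.052
grip_force: 8.0
```

Request:
apply_moves(rows=[[0,0,0,0,0,-0.5,5],[0,0,0,0,0,-1,5],[0,0,0,0,0,-1.5,5],[0,0,0,0,0,-1.5,5],[0,0,0,0,0,-1.5,5],[0,0,0,0,0,-1,5],[0,0,0,0,0,-0.5,5],[0,0,0,0,0,0,5],[0,0,0,0,0,0,5]])

```text
t: 18.5
tool_pos: [0.4597, 0.0018, 0.1313]
tcp_rot: [-180.0, -0.0, 90.0]
force: [0.8, -0.8, -0.7]
gripper_width: 0.0519
grip_force: 8.0
```

Request:
apply_moves(rows=[[0,0,0,0.2,1,0,5],[0,0,0,0.5,2,0,5],[0,0,0,0.5,2.5,0,5],[0,0,0,0.5,2.5,0,5],[0,0,0,0.5,2.5,0,5],[0,0,0,0.5,2.5,0,5],[0,0,0,0.5,2,0,5],[0,0,0,0.5,1.5,0,5],[0,0,0,0.4,1,0,5],[0,0,0,0.1,0.4,0,5]])

```text
t: 19.33
tool_pos: [0.6401, 0.0446, 0.1296]
tcp_rot: [-179.9, -0.0, 90.0]
force: [-0.5, -0.8, 0.2]
gripper_width: 0.0519
grip_force: 8.0
```

Request:
apply_moves(rows=[[0,0,0,0,0,0,5],[0,0,0,0,0,0,5],[0,0,0,0,0,0,5]])

```text
t: 19.58
tool_pos: [0.638, 0.0437, 0.1307]
tcp_rot: [-179.9, -0.0, 90.0]
force: [0.6, 0.5, -0.7]
gripper_width: 0.0519
grip_force: 8.0
```

Target TCP z is about 0.054, so I'll go down 7.5 cm to z≈0.0555 and then feel for the floor.

Request:
apply_moves(rows=[[0,0,0,0,0.1,1,5],[0,0,0,0,0,1.5,5],[0,0,0,0,0,1.5,5],[0,0,0,0,0,1.5,5],[0,0,0,0,0,1,5],[0,0,0,0,0,0.6,5],[0,0,0,0,0,0.3,5],[0,0,0,0,0,0.1,5],[0,0,0,0,0,0,5],[0,0,0,0,0,0,5]])

```text
t: 20.42
tool_pos: [0.6407, 0.0437, 0.0574]
tcp_rot: [179.9, 0.0, 90.0]
force: [0.5, 0.1, -0.4]
gripper_width: 0.0523
grip_force: 8.0
```

Request:
apply_moves(rows=[[0,0,0,0,0,0.1,5],[0,0,0,0,0,0.1,5],[0,0,0,0,0,0,5],[0,0,0,0,0,0,5]])

```text
t: 20.75
tool_pos: [0.64, 0.0438, 0.0546]
tcp_rot: [180.0, 0.0, 90.0]
force: [-0.4, 0.4, -1.1]
gripper_width: 0.0521
grip_force: 8.0
```

Request:
apply_moves(rows=[[0,0,0,0,0,0.1,5],[0,0,0,0,0,0.05,5],[0,0,0,0,0,0,5],[0,0,0,0,0,0,5]])

```text
t: 21.08
tool_pos: [0.6403, 0.0438, 0.0541]
tcp_rot: [180.0, 0.0, 90.0]
force: [-2.2, -0.6, 6.3]
gripper_width: 0.0519
grip_force: 8.0
```

Request:
apply_moves(rows=[[0,0,0,0,0,0,5.5],[0,0,0,0,0,0,6],[0,0,0,0,0,0,6.8],[0,0,0,0,0,0,7.5],[0,0,0,0,0,0,7.5],[0,0,0,0,0,-1,7.5],[0,0,0,0,0,-3,7.5],[0,0,0,0,0,-4,7],[0,0,0,0,0,-4,6],[0,0,0,0,0,-4,5]])

```text
t: 21.92
tool_pos: [0.6395, 0.0438, 0.2151]
tcp_rot: [-180.0, -0.0, 90.0]
force: [0.5, 0.6, 0.7]
gripper_width: 0.0601
grip_force: 0.0
```

Request:
apply_moves(rows=[[0,0,0,0.2,-1,0,5],[0,0,0,0.5,-2.5,0,5],[0,0,0,0.5,-3,0,5],[0,0,0,0.5,-3,0,5],[0,0,0,0.5,-3,0,5],[0,0,0,0.6,-3,0,5],[0,0,0,0.5,-1.8,0,5],[0,0,0,0.5,-0.5,0,5],[0,0,0,0,0,0,5],[0,0,0,0,0,0,5]])

```text
t: 22.75
tool_pos: [0.463, 0.0819, 0.2138]
tcp_rot: [179.9, 0.0, 90.0]
force: [-0.3, 0.3, -0.3]
gripper_width: 0.0497
grip_force: 0.0
```

Request:
apply_moves(rows=[[0,0,0,0,0,0,5],[0,0,0,0,0,0,5]])

```text
t: 22.92
tool_pos: [0.4632, 0.0815, 0.2131]
tcp_rot: [180.0, 0.0, 90.0]
force: [0.1, -0.2, -0.3]
gripper_width: 0.0502
grip_force: 0.0
```

Run:
```python
from h import *
s,p,q=wcloud('pics/w4.png');print(s['tool_pos'],s['tcp_rot'])
for n,y,lo,hi in [('bd',.082,.085,.11),('bdcol',.082,.06,.084)]:
    m=(abs(q[...,0]-.459)<.045)&(abs(q[...,1]-y)<.038)&(q[...,2]>lo)&(q[...,2]<hi); p=q[m]
    if len(p): print(n,len(p),p.mean(0).round(4),'mid',((p.min(0)+p.max(0))/2).round(4),'size',np.ptp(p,axis=0).round(4))
```

```text
[0.46316348 0.0814876  0.21314455] [1.79965139e+02 6.39281351e-03 8.99733051e+01]
bd 154 [0.4616 0.0836 0.0967] mid [0.4615 0.0825 0.0932] size [0.0119 0.0126 0.0153]
bdcol 203 [0.4618 0.0866 0.0753] mid [0.4618 0.0837 0.0734] size [0.0202 0.0178 0.0202]
```

Request:
apply_moves(rows=[[0,0,0,0.1,-0.15,2,5],[0,0,0,0,0,3,5],[0,0,0,0,0,3,5],[0,0,0,0,0,2.5,5],[0,0,0,0,0,1.5,5],[0,0,0,0,0,1,5],[0,0,0,0,0,0,5],[0,0,0,0,0,0,5],[0,0,0,0,0,0,5]], force=12)

```text
t: 23.72
tool_pos: [0.4619, 0.0827, 0.0841]
tcp_rot: [179.9, 0.0, 90.0]
force: [-0.3, 0.1, 0.3]
gripper_width: 0.0502
grip_force: 0.0
```

Request:
apply_moves(rows=[[0,0,0,0,0,0,3],[0,0,0,0,0,0,2.5],[0,0,0,0,0,0,2],[0,0,0,0,0,0,1.5],[0,0,0,0,0,0,1.5],[0,0,0,0,0,0,1.5],[0,0,0,0,0,0,1.5],[0,0,0,0,0,0,1.5]], force=12)

```text
t: 24.38
tool_pos: [0.4608, 0.0828, 0.0833]
tcp_rot: [180.0, -0.0, 90.0]
force: [0.5, 0.2, 2.7]
gripper_width: 0.0192
grip_force: 12.0
```

Request:
apply_moves(rows=[[0,0,0,0,0,-0.5,1.5],[0,0,0,0,0,-1,1.5],[0,0,0,0,0,-2,1.5],[0,0,0,0,0,-2,1.5],[0,0,0,0,0,-2,1.5],[0,0,0,0,0,-2,1.5],[0,0,0,0,0,-1.5,1.5],[0,0,0,0,0,0,1.5],[0,0,0,0,0,0,1.5]])

```text
t: 25.13
tool_pos: [0.461, 0.0828, 0.194]
tcp_rot: [179.9, -0.0, 90.0]
force: [0.0, 0.2, -1.2]
gripper_width: 0.0197
grip_force: 12.0
```

Request:
apply_moves(rows=[[0,0,0,-0.5,1,0,1.5],[0,0,0,-1,2,0,1.5],[0,0,0,-1.5,2.5,0,1.5],[0,0,0,-2,2.5,0,1.5],[0,0,0,-2,2.5,0,1.5],[0,0,0,-2,2.5,0,1.5],[0,0,0,-1.5,2.5,0,1.5],[0,0,0,-1,2,0,1.5],[0,0,0,-0.4,1,0,1.5],[0,0,0,0,0,0,1.5]])

```text
t: 25.97
tool_pos: [0.6466, -0.0382, 0.19]
tcp_rot: [-179.9, -0.0, 89.9]
force: [0.5, 0.2, -0.9]
gripper_width: 0.0196
grip_force: 12.0
```

Request:
apply_moves(rows=[[0,0,0,0,0,0,1.5],[0,0,0,0,0,0,1.5],[0,0,0,0,0,0,1.5]])

```text
t: 26.22
tool_pos: [0.6443, -0.0356, 0.1921]
tcp_rot: [-179.9, -0.0, 90.0]
force: [-0.3, 0.7, -0.2]
gripper_width: 0.0198
grip_force: 12.0
```

Request:
apply_moves(rows=[[0,0,0,0,0,1,1.5],[0,0,0,0,0,2,1.5],[0,0,0,0,0,2,1.5],[0,0,0,0,0,2,1.5],[0,0,0,0,0,1.5,1.5],[0,0,0,0,0,1,1.5],[0,0,0,0,0,0.8,1.5],[0,0,0,0,0,0.5,1.5],[0,0,0,0,0,0.2,1.5],[0,0,0,0,0,0,1.5]])

```text
t: 27.05
tool_pos: [0.6456, -0.0362, 0.0831]
tcp_rot: [180.0, 0.0, 90.0]
force: [-0.3, 1.1, -0.2]
gripper_width: 0.0199
grip_force: 12.0
```

Request:
apply_moves(rows=[[0,0,0,0,0,0.1,1.5],[0,0,0,0,0,0.1,1.5],[0,0,0,0,0,0,1.5],[0,0,0,0,0,0,1.5]])

```text
t: 27.38
tool_pos: [0.6458, -0.0363, 0.0815]
tcp_rot: [179.9, 0.0, 90.0]
force: [-0.2, 0.4, -0.8]
gripper_width: 0.0196
grip_force: 12.0
```

Request:
apply_moves(rows=[[0,0,0,0,0,0.1,1.5],[0,0,0,0,0,0.05,1.5],[0,0,0,0,0,0,1.5],[0,0,0,0,0,0,1.5]])

```text
t: 27.72
tool_pos: [0.6461, -0.0363, 0.0803]
tcp_rot: [179.9, 0.0, 90.0]
force: [-0.8, -0.2, 2.7]
gripper_width: 0.0197
grip_force: 12.1
```

It's in contact with the floor, so I'll release, rise and back off for a check.

Request:
apply_moves(rows=[[0,0,0,0,0,0,2.2],[0,0,0,0,0,0,2.8],[0,0,0,0,0,0,3.8],[0,0,0,0,0,0,5],[0,0,0,0,0,0,5],[0,0,0,0,0,-1,5],[0,0,0,0,0,-3,6],[0,0,0,0,0,-4,6],[0,0,0,0,0,-4,6],[0,0,0,0,0,-3,6]])

```text
t: 28.55
tool_pos: [0.6464, -0.0364, 0.234]
tcp_rot: [179.8, 0.0, 90.0]
force: [-0.1, 0.1, -0.3]
gripper_width: 0.06
grip_force: 0.0
```

Request:
apply_moves(rows=[[0,0,0,0,-3,-1,6],[0,0,0,0,-4,-1,6],[0,0,0,0,-4,0,6],[0,0,0,0,-4,0,6],[0,0,0,0,-4,0,6],[0,0,0,0,-3,0,6],[0,0,0,0,0,0,6],[0,0,0,0,0,0,6],[0,0,0,0,0,0,6],[0,0,0,0,0,0,6]])

```text
t: 29.38
tool_pos: [0.4269, -0.0365, 0.2502]
tcp_rot: [179.9, 0.0, 90.0]
force: [-0.3, -0.8, 0.5]
gripper_width: 0.0601
grip_force: 0.0
```

Run:
```python
from h import *
snap('top','pics/end.png');snap('scene','pics/ends.png')
a=cv2.imread('pics/end.png')[100:260,100:370];b=cv2.imread('pics/ends.png')[140:280,100:370]
f=lambda x:cv2.resize(x,(620,int(620*x.shape[0]/x.shape[1])),interpolation=cv2.INTER_CUBIC)
a,b=f(a),f(b);cv2.imwrite('pics/endc.png',np.vstack([a[:290],b[:305]]))
d=np.load('pics/end.npy');P=viewer.camera_params('top');K=np.array(P["camera_matrix"]);T=np.array(P["world_from_camera"])
v,u=np.mgrid[:384,:512]; q=np.stack([(u-K[0,2])/K[0,0]*d,-(v-K[1,2])/K[1,1]*d,-d],-1)@T[:3,:3].T+T[:3,3]
for n,x,y,lo,hi in [('bott',.628,.203,.11,.14),('cd',.634,.123,.08,.11),('beak',.64,.0435,.05,.09),('bd',.646,-.036,.08,.11)]:
    m=(np.hypot(q[...,0]-x,q[...,1]-y)<.04)&(q[...,2]>lo)&(q[...,2]<hi);p=q[m]
    if len(p):print(n,len(p),((p.min(0)+p.max(0))/2).round(4),'top',p.max(0)[2].round(4))
```

```text
bott 236 [0.6238 0.2052 0.118 ] top 0.1258
cd 47 [0.6335 0.125  0.0898] top 0.099
beak 5 [0.6476 0.0691 0.0695] top 0.0706
```

View pics/endc.png

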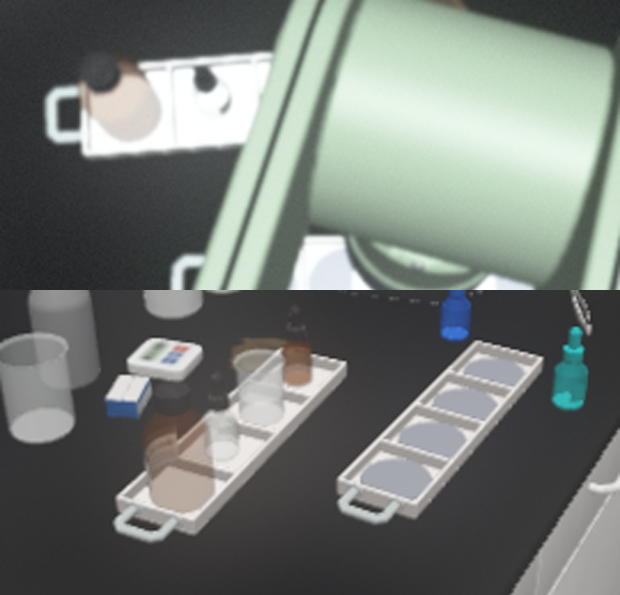

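The scene view shows all four standing upright in their compartments. From the handle end they are the bottle (180,450), clear dropper (222,430), beaker (262,385) and brown dropper (296,350). The mats are still in the old rack.

```bash
python3 -c "
from h import *
print(workorder.close_job())"
```

```text
the job is handed in; nothing more can be done
None
```

All four things now stand upright in the new rack in reverse order, from the handle end: brown bottle, clear dropper, small beaker, brown dropper; the mats are untouched, and the job was handed in at about 29 s with no verdict returned.

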